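# Move the scraping blade from its stand onto the boot scraper

### The arm

A 6-joint arm with a two-finger parallel gripper is mounted at the origin on the work surface. World frame = base frame: x ahead of the robot, y to its left, z up, the work surface at z = 0. Lengths are in m, angles in degrees, forces in N, time in s.
With the tool pointing down it reaches from about 0.425 to 0.925 m from the base axis. Payload 12.5 kg.
Tool frame: the origin (TCP) lies between the finger pads; the fingertips stand 22 mm ahead of it and the grasp point (between the pads) lies 3 mm ahead of it; z points along the fingers, y is the line along which they close (so a half turn about z gives the same grasp; the last joint's range is limited). The gripper opens to 85 mm and grips with 20 to 120 N. Pads are 22 mm wide; open, the fingers measure 114 mm over their backs; the gripper's body (76 mm by 85 mm) begins 54 mm behind the grasp point. The pads swing forward as they close: fully open they stand 13 mm farther back than shut.
Start: joints at [-80.65, 28.126, 89.318, -0, 62.55, -6.05], TCP at [0.166, -0.603, 0.253] pointing down, gripper open.
Joint ranges: [-177.58, 177.58], [-47.91, 125.51], [2.72, 160], [-65.01, 245.01], [3.68, 167.84], [-153.87, 153.87]. Speed limits (degrees/s): [127.2, 127.2, 159.86, 180, 180, 180].

### API

Orientations are given as [roll, pitch, yaw] about the fixed x, y, z axes, in that order (R = Rz(yaw) Ry(pitch) Rx(roll)).
In Python, from bench import r gives the robot as it stands.
- The arm moves only by the shell command python3 -m handwheel 'ROWS' [FORCE]. ROWS is a JSON object of lists of equal length, an entry for each row: "rot": the turn, a rotation vector about the tool's x, y, z each as a share of 8 degrees, from -1 to 1, a list of three; "translation": the shift along the tool's x, y, z each as a share of 4 cm, from -1 to 1, a list of three; "fingers": the opening, from 0 (shut) to 1 (fully open). In form: {"rot": [[wx, wy, wz], ...], "translation": [[x, y, z], ...], "fingers": [fingers, ...]}. A call has exactly 10 rows; each row shifts and turns the commanded pose from where the row before left it, along the tool's axes as they then stand; what a row does not reach is not made up. A row lasts 1/10 s, in which the tool goes at most 50 mm and 8.59 degrees, less where a joint would pass 70% of its speed; a pose out of reach is approached as far as the arm can. A call with a number of a shift or a turn outside -1 to 1 is refused whole. A call with a gripper value outside its range is refused whole. The fingers move at their own pace and stop on an object; FORCE is the grip in N (left out, the last holds). Time passes only in rows, so rows that do not move let the fingers close, or fill a call up. It gives the time, the measured TCP pose, the force, the opening and the grip force at its end, in the units of the state.
- r.get_obs(): the state, without advancing time (a new reading comes with each control period).
- r.grab_frame(name): name is "scene" or "top" or "wrist"; returns a dict with "img" (420x560x3 uint8, red, green, blue), "K" (3x3 intrinsics, pixels), "R" (3x3) and "t" (3): a world point X has camera coordinates R X + t. Camera axes: x right, y down, z forward; pixel columns grow to the right and rows downward; lengths in m; the calibration is good to about 2 mm. A picture is of the moment at which its call begins. There is no depth.
- r.close_job(): hands the job in; it is judged then, once.
The state is a dict: "t": time; "q": joint angles; "dq": joint speeds; "effort": joint torques, N m; "tool_pos": TCP position; "orientation": TCP orientation; "ft_force": force on the tool from outside, world axes, zero at the start; "ft_torque": the same for the moment, N m; "finger_gap": finger opening in m; "grasp_force": force on a finger pad.
Only numpy, scipy, OpenCV 4.12 (cv2) and the standard library are available. Lean on these libraries where they do the work, as an engineer would, in place of code of your own. Each camera call takes 0.05 s, during which the arm holds its last target. There are 200 camera calls.

### The job

The boot scraper's blade is clipped on its wooden storage stand. Press the stand's brass catch so that the blade springs loose, draw it off along the rail, then slide it, blade upward, onto the boot scraper's own rail until that catch clicks up behind it and holds it. Work by feel, never leaning hard on a catch or ramming the blade against its stop, leave the other things where they are, and let go.

Things in the scene. Friction and masses are not known exactly. Their poses are not given: they have to be found in the camera images.
- blade: Steel blade on an iron shoe, 240-375 g. Origin: centre of shoe's underside, z up. Shoe 70 long (x), 44 wide, 26 mm high; upright blade across its middle, 10 mm thick (x), 56 wide (y), 26-66 mm above the origin: grip its thickness from above. Symmetrical. Channel under it along x: cavity 27 mm wide, 8-18 mm up; slot 16 mm below. On a rail it only slides (play 1.5 mm each side, 3 in height).
- stand: Wooden foot 190 x 135 x 10 mm with a T-rail. Origin on the rail's centre line at table height; +x along the rail from its free end (nose) to the stop block (x 38-64, 49 mm high plus 3 mm bolt heads). The clipped blade is centred at x = 0, its origin 19 mm up (resting on the rail). It leaves towards -x, clear of the nose beyond x = -112 mm.
- nose_a (a point): Tip of the stand rail's free end: x = -77, y = 0, z = 33.5 mm of the stand. Rail head 24 mm wide, from 30 to 37 mm up, tapering over the last 22 mm to 8 mm wide and 2 mm thick; neck under it 10 mm wide.
- pad_a (a point): centre of the top of the stand's catch pad, a brass square 26 x 26 mm beside the rail (58 mm to +y of the rail's centre line, 34 mm to -x of the stand's origin), 44 mm above the table when up. Press it straight down.
- catch_a (a joint): Stand's catch, m: 0 up, 0.009 fully down. Spring 1.5 N up, 3.3 N down, plus up to 4 N of rubbing while it holds the blade. Beyond about 0.007 it lets go: a damped spring plunger pushes the blade some 18 mm towards the nose in about half a second; it then sits loose on the rail over the catch, which rises once the blade is off.
- scraper: Cast iron boot scraper: foot plate with a T-rail in front (rail section, origin, axes and heights as on the stand, so the blade on it is 19 mm up) and, beyond x = 110 mm, two bristle drums on a cranked axle (crank at -y), up to 96 mm high. The blade goes on from the nose towards +x.
- nose_b (a point): tip of the scraper rail's free tapered end, at x = -77, y = 0, z = 33.5 mm of the scraper; rail section and taper as on the stand
- catch_b (a joint): Scraper's catch, m: 0 up, 0.009 fully down; built as the stand's. The arriving shoe pushes it down (up to about 10 N), slides over it, and it jumps up behind the shoe (click) when home. It stands beside the rail like the stand's; do not press it.
- ejector_b (a joint): Scraper's spring plunger, m: 0 out, grows as the shoe pushes it; 0.018 when held by the catch, 0.021 at the firm stop. Pushes 3.5 to 5.8 N, plus 25 N per m/s. Its block, with the catch, is clamped at an unmeasured place: the held blade is centred at x = 0 to 30 mm of the scraper. Click comes 3 mm before the stop; getting there takes 8-12 N.
- polish_tin: black flat round tin, 67 mm wide, 24 mm high, bystander; origin centre of underside
- shoehorn: ivory-coloured resin shoehorn lying flat, about 200 x 34 x 6 mm, bystander
- shoe_brush: wooden shoe brush 160 x 48 x 47 mm, bystander
- bell_push: silver bell push, a low disc 72 mm wide, 23 mm high, bystander
- cream_jar: white jar 56 mm wide, 50 mm high, bystander
- shoe_tree: wooden shoe tree lying, about 190 mm long, 32 mm high, bystander
- door_stop: brass door stop 64 mm wide, 50 mm high, bystander
Not all that is in view belongs to the job. Leave any turquoise look-alike of the stand alone. Leave any blue look-alike of the blade alone.

How it is judged:
By the outcome, as a careful person would: the job done as asked, in the order asked, and still so for the second after the job is handed in, with the robot touching nothing.
It also fails if it takes over 64 s, if anything falls off the work surface, if the arm or the gripper's body presses on something with over 40 N, if the wrist force passes 120 N, or if a joint passes its speed limit or range.

## Working session

There is one attempt and no reset: what is moved stays moved. The work goes in short steps, Python scripts to look and compute and a shell command to move; the robot and the scene stay as the last step left them, time stands still between calls to the robot, and variables do not carry over. Pictures are saved under pics/ and viewed, at most 10 in all, crops included, and the job is handed in when it is done.

```bash
ls; mkdir -p pics; python3 - <<'E'
from bench import r
import cv2,numpy as np
o=r.get_obs();print({k:np.round(v,3).tolist() for k,v in o.items()})
for n in ("scene","top"):
    f=r.grab_frame(n);cv2.imwrite(f"pics/{n}0.png",f["img"][:,:,::-1]);np.savez(f"pics/{n}0.npz",**f)
    print(n,f["K"].round(1).tolist(),f["R"].round(3).tolist(),f["t"].round(3).tolist())
E
```

```text
pics
{'t': 0.0, 'q': [-80.649, 28.165, 89.351, -0.001, 62.549, -6.051], 'dq': [0.098, -0.068, -0.045, 0.007, -0.033, 0.053], 'effort': [0.0, -61.844, -26.159, -0.0, 0.004, 0.0], 'tool_pos': [0.166, -0.602, 0.253], 'orientation': [-179.936, -0.006, 15.403], 'ft_force': [-0.171, 0.128, -0.33], 'ft_torque': [-0.043, 0.043, -0.013], 'grasp_force': 0.0, 'finger_gap': 0.085}
scene [[486.6, 0.0, 289.2], [0.0, 486.6, 210.3], [0.0, 0.0, 1.0]] [[-0.711, 0.703, -0.011], [0.55, 0.546, -0.632], [-0.438, -0.456, -0.775]] [0.322, -0.28, 1.714]
top [[486.5, 0.0, 276.7], [0.0, 486.5, 204.7], [0.0, 0.0, 1.0]] [[-0.016, -1.0, 0.002], [-0.997, 0.015, -0.08], [0.08, -0.003, -0.997]] [0.067, 0.548, 1.789]
```

View pics/scene0.png

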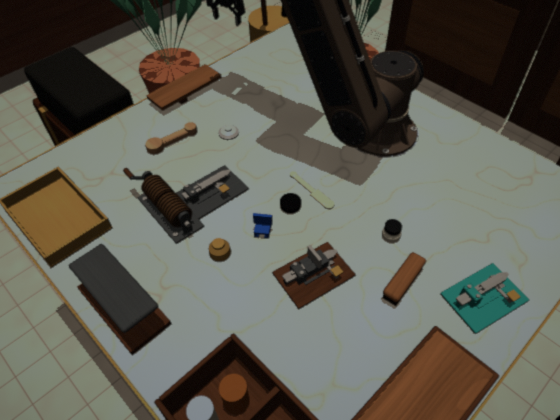

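View pics/top0.png

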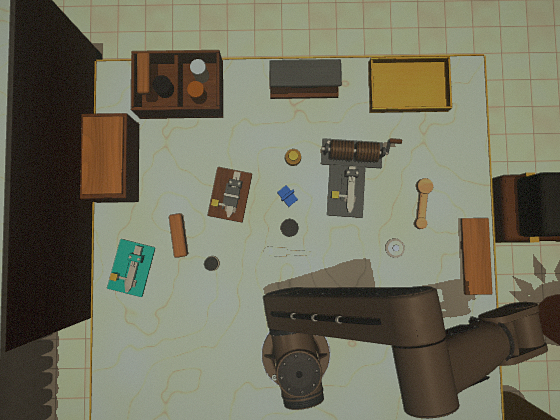

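The top view shows the brown stand near (230,194), with its nose towards (230,215) and its pad at (215,202). The scraper is near (348,190), with its nose at (347,213). I'll enlarge both.

```bash
python3 - <<'E'
import cv2,numpy as np
t=cv2.imread("pics/top0.png");s=cv2.imread("pics/scene0.png")
def c(i,x,y,w,h):return cv2.resize(i[y:y+h,x:x+w],(400,300),interpolation=cv2.INTER_CUBIC)
a=np.vstack([np.hstack([c(t,195,157,80,60),c(s,266,235,100,75)]),np.hstack([c(t,310,160,80,60),c(s,165,155,100,75)])])
a=np.clip(a*1.6,0,255).astype(np.uint8)
cv2.imwrite("pics/crop1.png",a)
E
```

```text
(no output)
```

View pics/crop1.png

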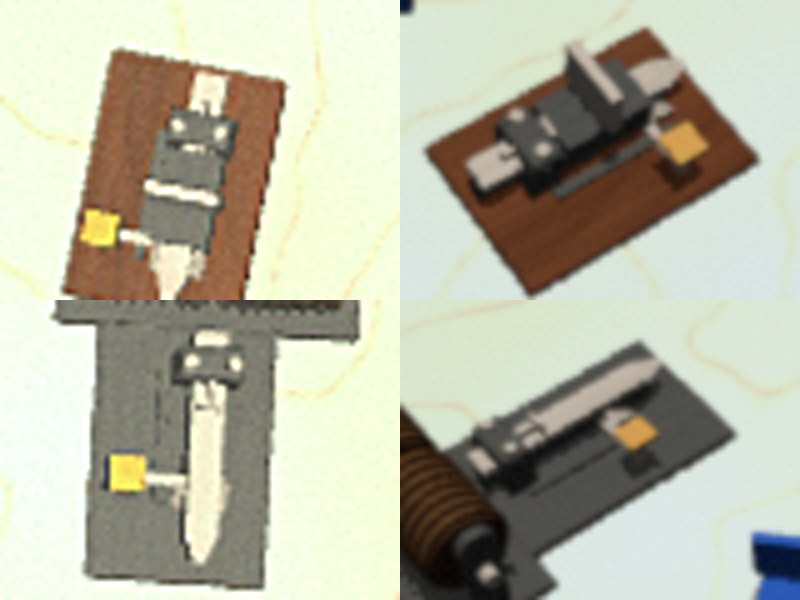

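The top row of the crop is the stand and the bottom row is the scraper. On the stand, the pad is at top (215,202.8) and scene (336.8,270.8). On the scraper, the nose is at top (350,212.6) and scene (229.5,171.8). Next I triangulate these points.

```bash
cat > h.py <<'E'
import numpy as np,cv2
from scipy.spatial.transform import Rotation as Ro
def P(f):return f["K"]@np.c_[f["R"],f["t"]]
def tri(fs,ps):
    A=[]
    for f,(u,v) in zip(fs,ps):
        p=P(f);A+=[u*p[2]-p[0],v*p[2]-p[1]]
    X=np.linalg.svd(np.array(A))[2][-1];return X[:3]/X[3]
def ray(f,p,z):
    d=f["R"].T@np.linalg.inv(f["K"])@np.array([*p,1]);c=-f["R"].T@f["t"];return c+d*(z-c[2])/d[2]
def proj(f,X):
    q=P(f)@np.append(X,1);return q[:2]/q[2]
def grab(n,name):
    from bench import r
    f=r.grab_frame(n);cv2.imwrite(f"pics/{name}.png",f["img"][:,:,::-1]);np.savez(f"pics/{name}.npz",**f);return f
def ld(n):return dict(np.load(f"pics/{n}.npz"))
E
python3 - <<'E'
from h import *
T,S=ld("top0"),ld("scene0")
for n,a,b,z in [("pad_a",(215,202.8),(336.8,270.8),.044),("blade",(231.6,195.4),(314.8,253),.085),("boltsa",(235,182.8),(298.9,267.8),.052),
 ("nose_b",(350,212.6),(229.5,171.8),.0335),("pad_b",(335.4,194.6),(224,188.25),.044),("boltsb",(352.8,172.5),(192,192),.052)]:
    print(n,tri([T,S],[a,b]).round(4),ray(T,a,z).round(4),ray(S,b,z).round(4))
print("nose_a S",ray(S,(337.3,251.5),.0335).round(4))
# foot corners a (top), z=.01
for p in [(118,48),(287,82)]: print(ray(T,(195+p[0]/5,157+p[1]/5),.01).round(4))
for p in [(85,277),(263,288)]: print('b',ray(T,(310+p[0]/5,160+p[1]/5),.01).round(4))
E
```

```text
pad_a [0.5575 0.2875 0.0316] [0.5575 0.2848 0.044 ] [0.5629 0.2933 0.044 ]
blade [0.5792 0.223  0.0725] [0.5797 0.2198 0.085 ] [0.5838 0.2306 0.085 ]
boltsa [0.6288 0.2126 0.0428] [0.6294 0.2099 0.052 ] [0.6313 0.2186 0.052 ]
nose_b [ 0.5143 -0.2142  0.0157] [ 0.5143 -0.2125  0.0335] [ 0.523  -0.1986  0.0335]
pad_b [ 0.5809 -0.1592  0.0322] [ 0.5809 -0.1589  0.044 ] [ 0.5856 -0.1488  0.044 ]
boltsb [ 0.6605 -0.2246  0.0269] [ 0.6609 -0.224   0.052 ] [ 0.6677 -0.1998  0.052 ]
nose_a S [0.5096 0.2484 0.0335]
[0.6972 0.2746 0.01  ]
[0.6694 0.1475 0.01  ]
b [ 0.5066 -0.1297  0.01  ]
b [ 0.4963 -0.2627  0.01  ]
```

```bash
python3 -m handwheel '{"rot":[[0,0,0],[0,0,0],[0,0,0],[0,0,0],[0,0,0],[0,0,0],[0,0,0],[0,0,0],[0,0,0],[0,0,0]],"translation":[[0.5,-0.28,0],[1,-0.57,0],[1,-0.57,0],[1,-0.57,0],[1,-0.57,0],[1,-0.57,0],[1,-0.57,0],[1,-0.57,0],[1,-0.57,0],[1,-0.57,0]],"fingers":[1,1,1,1,1,1,1,1,1,1]}' 40
python3 -m handwheel '{"rot":[[0,0,0],[0,0,0],[0,0,-1],[0,0,-1],[0,0,-1],[0,0,-1],[0,0,-1],[0,0,-1],[0,0,-1],[0,0,-1]],"translation":[[1,-0.57,0],[0.6,-0.3,0],[0,0,0],[0,0,0],[0,0,0],[0,0,0],[0,0,0],[0,0,0],[0,0,0],[0,0,0]],"fingers":[1,1,1,1,1,1,1,1,1,1]}'
python3 - <<'E'
from h import *
f=grab("wrist","w1");print(f["K"].round(1).tolist(),(-f["R"].T@f["t"]).round(3),f["R"].round(2).tolist())
for n,X in [("nose_b",(.5143,-.2125,.0335)),("pad_b",(.581,-.159,.044)),("bolts",(.661,-.224,.052))]:print(n,proj(f,X).round(0))
i=cv2.imread("pics/w1.png");cv2.imwrite("pics/w1b.png",np.clip(cv2.resize(i,(800,600))*1.6,0,255).astype(np.uint8))
E
```

```text
t: 1.1
tool_pos: [0.4759, -0.2914, 0.2532]
orientation: [-180.0, 0.0, 15.4]
ft_force: [0.8, -1.2, -0.3]
finger_gap: 0.0853
grasp_force: 0.0
t: 2.1
tool_pos: [0.5273, -0.2424, 0.253]
orientation: [-180.0, -0.0, 79.7]
ft_force: [-0.2, 1.0, 1.3]
finger_gap: 0.0858
grasp_force: 0.0
[[325.9, 0.0, 282.0], [0.0, 325.9, 206.4], [0.0, 0.0, 1.0]] [ 0.541 -0.162  0.374] [[0.98, -0.18, -0.0], [-0.17, -0.93, 0.32], [-0.06, -0.31, -0.95]]
nose_b [265. 152.]
pad_b [323.  86.]
bolts [414. 140.]
```

View pics/w1b.png

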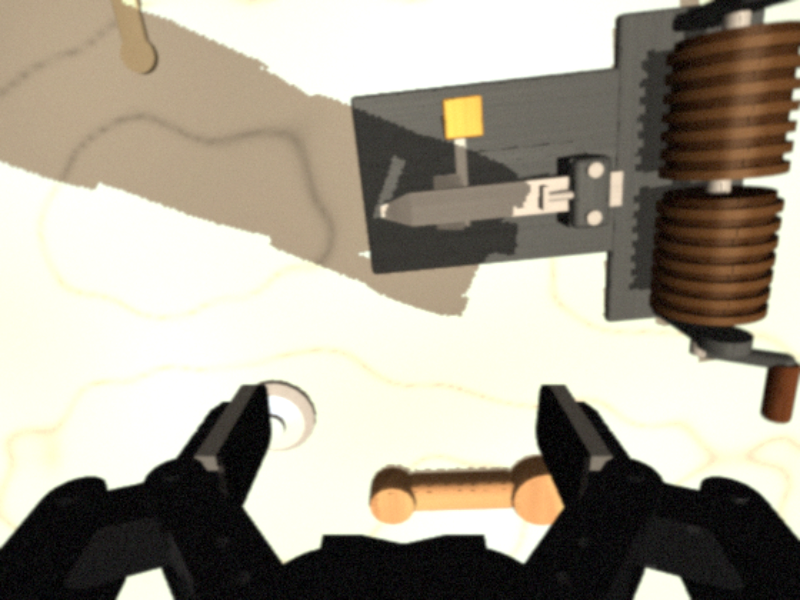

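The wrist view shows the scraper nose at (380,212), its pad at (463,117) and the bolts at about (595,194), all in 800-px scale. That is within about 4 mm of the top view. Next I go above the stand.

```bash
python3 -m handwheel '{"rot":[[0,0,0],[0,0,0],[0,0,0],[0,0,0],[0,0,0],[0,0,0],[0,0,0],[0,0,0],[0,0,0],[0,0,0]],"translation":[[0.5,-0.05,0],[1,-0.1,0],[1,-0.1,0],[1,-0.1,0],[1,-0.1,0],[1,-0.1,0],[1,-0.1,0],[1,-0.1,0],[1,-0.1,0],[1,-0.1,0]],"fingers":[0,0,0,0,0,0,0,0,0,0]}'
python3 -m handwheel '{"rot":[[0,0,0.2],[0,0,0],[0,0,0],[0,0,0],[0,0,0],[0,0,0],[0,0,0],[0,0,0],[0,0,0],[0,0,0]],"translation":[[1,-0.1,0.4],[0.7,-0.1,0.4],[0.3,-0.1,0.5],[0,0,0],[0,0,0],[0,0,0],[0,0,0],[0,0,0],[0,0,0],[0,0,0]],"fingers":[0,0,0,0,0,0,0,0,0,0]}'
python3 - <<'E'
from h import *
w=ld("w1");T,S=ld("top0"),ld("scene0")
for n,p,t,z in [("nose_b",(266,148.4),(350,212.6),.0335),("pad_b",(324,82),(335.4,194.6),.044),("bolts_b",(416.5,135.8),(352.8,172.5),.052)]:
    print(n,ray(w,p,z).round(4),tri([w,T],[p,t]).round(4))
f=grab("wrist","w2")
i=cv2.imread("pics/w2.png");cv2.imwrite("pics/w2b.png",np.clip(cv2.resize(i,(800,600))*1.6,0,255).astype(np.uint8))
E
```

```text
t: 3.15
tool_pos: [0.5597, 0.1397, 0.2531]
orientation: [-180.0, 0.0, 79.2]
ft_force: [0.7, -0.4, 0.2]
finger_gap: -0.0
grasp_force: 0.0
t: 4.15
tool_pos: [0.564, 0.2187, 0.2015]
orientation: [180.0, -0.0, 77.8]
ft_force: [-0.3, -0.4, -0.3]
finger_gap: -0.0002
grasp_force: 0.0
nose_b [ 0.5157 -0.2091  0.0335] [ 0.5149 -0.2124  0.0265]
pad_b [ 0.5827 -0.1559  0.044 ] [ 0.5791 -0.1562  0.0662]
bolts_b [ 0.6634 -0.2206  0.052 ] [ 0.6594 -0.2211  0.0629]
```

View pics/w2b.png

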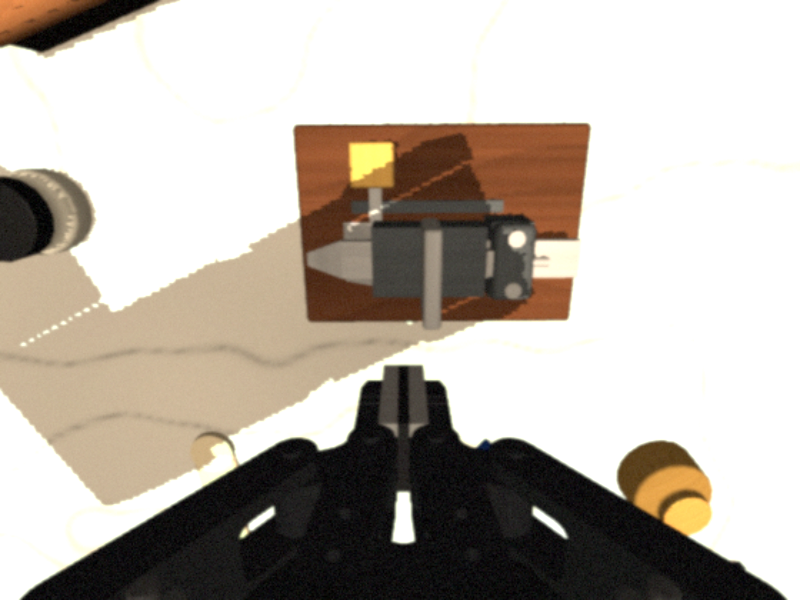

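The wrist view shows the stand squared to the gripper: pad centre (371,164), nose (310,259), bolts mid (515,265), blade top from (432,222) to (432,327).

```bash
python3 - <<'E'
from h import *
w=ld("w2");T,S=ld("top0"),ld("scene0")
def loc(X,o,yaw):
    d=X[:2]-o;c,s=np.cos(yaw),np.sin(yaw);return np.array([c*d[0]+s*d[1],-s*d[0]+c*d[1]])
for n,p,t,z in [("pad_a",(371,164),(215,202.8),.044),("nose_a",(310,259),None,.0335),("bolts",(515,265),(235,182.8),.052),("blade",(432,274),(231.6,195.4),.085)]:
    p=np.array(p)*.7;X=ray(w,p,z);print(n,X.round(4),tri([w,T],[p,t]).round(4) if t else '')
    y=np.radians(-12.2);d={"pad_a":(-.034,.058),"nose_a":(-.077,0),"bolts":(.051,0),"blade":(0,0)}[n]
    c,s=np.cos(y),np.sin(y);print("   origin est",(X[0]-c*d[0]+s*d[1]).round(4),(X[1]-s*d[0]-c*d[1]).round(4))
E
```

```text
pad_a [0.5599 0.2887 0.044 ] [0.559  0.2875 0.024 ]
   origin est 0.5809 0.2248
nose_a [0.5075 0.2396 0.0335] 
   origin est 0.5827 0.2233
bolts [0.6315 0.2138 0.052 ] [0.6314 0.2108 0.043 ]
   origin est 0.5816 0.2246
blade [0.5816 0.2285 0.085 ] [0.5819 0.2219 0.0626]
   origin est 0.5816 0.2285
```

```bash
python3 -m handwheel '{"rot":[[0,0,0],[0,0,0],[0,0,0],[0,0,0],[0,0,0],[0,0,0],[0,0,0],[0,0,0],[0,0,0],[0,0,0]],"translation":[[0.8,-0.25,0],[0.86,-0.25,0.3],[0,0,0.8],[0,0,0.8],[0,0,0.7],[0,0,0.4],[0,0,0.2],[0,0,0.1],[0,0,0],[0,0,0]],"fingers":[0,0,0,0,0,0,0,0,0,0]}'

```

```text
t: 5.2
tool_pos: [0.5588, 0.2881, 0.0701]
orientation: [179.9, -0.0, 77.8]
ft_force: [0.6, -0.1, -0.6]
finger_gap: -0.0005
grasp_force: 0.0
```

```bash
python3 -m handwheel '{"rot":[[0,0,0],[0,0,0],[0,0,0],[0,0,0],[0,0,0],[0,0,0],[0,0,0],[0,0,0],[0,0,0],[0,0,0]],"translation":[[0,0,0.02],[0,0,0.02],[0,0,0.02],[0,0,0.02],[0,0,0.02],[0,0,0.02],[0,0,0.02],[0,0,0.02],[0,0,0],[0,0,0]],"fingers":[0,0,0,0,0,0,0,0,0,0]}'

```

```text
t: 6.2
tool_pos: [0.5585, 0.288, 0.0628]
orientation: [180.0, 0.0, 77.8]
ft_force: [0.4, -0.3, 2.7]
finger_gap: -0.0002
grasp_force: 1.4
```

```bash
python3 -m handwheel '{"rot":[[0,0,0],[0,0,0],[0,0,0],[0,0,0],[0,0,0],[0,0,0],[0,0,0],[0,0,0],[0,0,0],[0,0,0]],"translation":[[0,0,0.02],[0,0,0.02],[0,0,0.02],[0,0,0.02],[0,0,0.015],[0,0,0.01],[0,0,0],[0,0,0],[0,0,0],[0,0,0]],"fingers":[0,0,0,0,0,0,0,0,0,0]}'

```

```text
t: 7.2
tool_pos: [0.5585, 0.288, 0.0587]
orientation: [180.0, -0.0, 77.8]
ft_force: [0.5, -0.3, 2.0]
finger_gap: 0.0002
grasp_force: 1.2
```

```bash
python3 -m handwheel '{"rot":[[0,0,0],[0,0,0],[0,0,0],[0,0,0],[0,0,0],[0,0,0],[0,0,0],[0,0,0],[0,0,0],[0,0,0]],"translation":[[0,0,0.015],[0,0,0],[0,0,0],[0,0,0],[0,0,0],[0,0,0],[0,0,0],[0,0,0],[0,0,0],[0,0,0]],"fingers":[0,0,0,0,0,0,0,0,0,0]}'
python3 -m handwheel '{"rot":[[0,0,0],[0,0,0],[0,0,0],[0,0,0],[0,0,0],[0,0,0],[0,0,0],[0,0,0],[0,0,0],[0,0,0]],"translation":[[0,0,-0.4],[0,0,-1],[0,0,-1],[-0.2,0,-1],[-0.9,0,-0.2],[-0.6,0,0],[0,0,0],[0,0,0],[0,0,0],[0,0,0]],"fingers":[0,0,0,0,0.8,0.8,0.8,0.8,0.8,0.8]}'
python3 - <<'E'
from h import *
f=grab("wrist","w3")
i=cv2.imread("pics/w3.png");cv2.imwrite("pics/w3b.png",np.clip(cv2.resize(i,(800,600))*1.6,0,255).astype(np.uint8))
E
```

```text
t: 8.2
tool_pos: [0.5585, 0.288, 0.0581]
orientation: [180.0, 0.0, 77.8]
ft_force: [2.0, -0.0, 3.2]
finger_gap: 0.0004
grasp_force: 1.3
t: 9.2
tool_pos: [0.5441, 0.2223, 0.2019]
orientation: [-180.0, 0.0, 77.8]
ft_force: [-0.4, 0.9, 0.2]
finger_gap: 0.0686
grasp_force: 0.0
```

View pics/w3b.png

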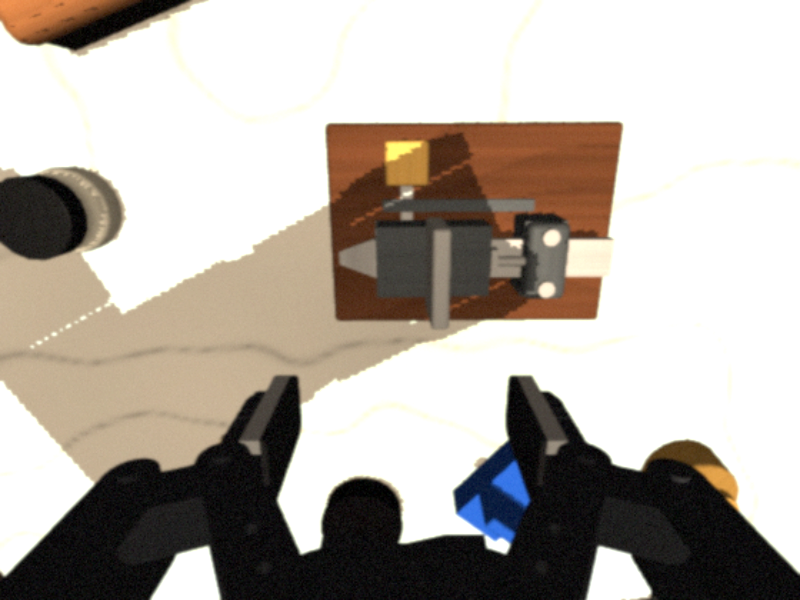

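The blade has sprung about 18 mm towards the nose. Its top edge is at u≈440, with the near end at v≈328 and the bolts mid at about (549,264).

```bash
python3 - <<'E'
from h import *
w=ld("w3")
y=np.radians(-12.2);c,s=np.cos(y),np.sin(y);R=np.array([[c,-s],[s,c]])
for n,p,z,d in [("pad",(407,163),.044,(-.034,.058)),("nose",(340,258),.0335,(-.077,0)),("bolts",(549,264),.052,(.051,0)),("blade near end",(440,328),.085,(0,-.028)),("shoe mid near",(433,297),.045,(0,-.022)),("footL",(328,124),.01,(0,0)),("footR",(621,123),.01,(0,0))]:
    X=ray(w,np.array(p)*.7,z);print(n,X.round(4),(X[:2]-R@d).round(4))
t=np.array([.5441,.2223]);
for o in [(.5818,.224)]:
    b=np.array(o)+R@[-.018,0];print("blade",b)
    D=b-t;ps=np.radians(77.8);print("units x",(D@[np.cos(ps),np.sin(ps)])/.04,"y",(D@[np.sin(ps),-np.cos(ps)])/.04)
E
```

```text
pad [0.5602 0.2884 0.044 ] [0.5811 0.2245]
nose [0.5061 0.2397 0.0335] [0.5814 0.2234]
bolts [0.6315 0.2137 0.052 ] [0.5816 0.2245]
blade near end [0.5599 0.2007 0.085 ] [0.5658 0.228 ]
shoe mid near [0.5593 0.2053 0.045 ] [0.564  0.2268]
footL [0.5162 0.3204 0.01  ] [0.5162 0.3204]
footR [0.6971 0.2821 0.01  ] [0.6971 0.2821]
blade [0.56420651 0.22780385]
units x 0.24071379616636265 y 0.46223317651529033
```

```bash
python3 -m handwheel '{"rot":[[0,0,0],[0,0,0],[0,0,0],[0,0,0],[0,0,0],[0,0,0],[0,0,0],[0,0,0],[0,0,0],[0,0,0]],"translation":[[0.25,0.47,0.2],[0,0,0.7],[0,0,0.8],[0,0,0.7],[0,0,0.4],[0,0,0.2],[0,0,0.1],[0,0,0],[0,0,0],[0,0,0]],"fingers":[0.8,0.8,0.8,0.8,0.8,0.8,0.8,0.8,0.8,0.8]}'
python3 -m handwheel '{"rot":[[0,0,0],[0,0,0],[0,0,0],[0,0,0],[0,0,0],[0,0,0],[0,0,0],[0,0,0],[0,0,0],[0,0,0]],"translation":[[0,0,0],[0,0,0],[0,0,0],[0,0,0],[0,0,0],[0,0,0],[0,0,0],[0,0,0],[0,0,0],[0,0,0]],"fingers":[0.6,0.4,0.3,0.2,0.1,0,0,0,0,0]}' 50
```

```text
t: 10.25
tool_pos: [0.5649, 0.2274, 0.0789]
orientation: [179.9, -0.0, 77.8]
ft_force: [-0.2, -0.0, 0.8]
finger_gap: 0.0685
grasp_force: 0.0
t: 11.25
tool_pos: [0.5643, 0.2273, 0.078]
orientation: [-180.0, 0.0, 77.8]
ft_force: [-4.1, 0.6, 0.8]
finger_gap: 0.0096
grasp_force: 50.9
```

```bash
python3 -m handwheel '{"rot":[[0,0,0],[0,0,0],[0,0,0],[0,0,0],[0,0,0],[0,0,0],[0,0,0],[0,0,0],[0,0,0],[0,0,0]],"translation":[[0,0,-0.015],[0,0,-0.015],[0,-0.05,0],[0,-0.1,0],[0,-0.1,0],[0,-0.1,0],[0,-0.1,0],[0,-0.1,0],[0,-0.1,0],[0,-0.05,0]],"fingers":[0,0,0,0,0,0,0,0,0,0]}'

```

```text
t: 12.25
tool_pos: [0.5368, 0.2333, 0.0793]
orientation: [180.0, 0.0, 77.8]
ft_force: [1.6, -0.7, -0.2]
finger_gap: 0.0093
grasp_force: 50.8
```

```bash
python3 -m handwheel '{"rot":[[0,0,0],[0,0,0],[0,0,0],[0,0,0],[0,0,0],[0,0,0],[0,0,0],[0,0,0],[0,0,0],[0,0,0]],"translation":[[0,-0.15,0],[0,-0.2,0],[0,-0.2,0],[0,-0.2,0],[0,-0.2,0],[0,-0.2,0],[0,-0.2,0],[0,-0.2,0],[0,-0.2,0],[0,-0.2,0]],"fingers":[0,0,0,0,0,0,0,0,0,0]}'

```

```text
t: 13.25
tool_pos: [0.4603, 0.2499, 0.0793]
orientation: [180.0, 0.0, 77.8]
ft_force: [0.2, 0.5, -2.5]
finger_gap: 0.0088
grasp_force: 50.4
```

```bash
python3 -m handwheel '{"rot":[[0,0,0],[0,0,0],[0,0,0],[0,0,-0.48],[0,0,-0.48],[0,0,0],[0,0,0],[0,0,0],[0,0,0],[0,0,0]],"translation":[[0,-0.1,-0.5],[0,-0.1,-0.9],[0,0,-1],[0,0,-0.5],[0,0,-0.1],[-0.5,0.2,0],[-1,0.2,0],[-1,0.2,0],[-1,0.2,0],[-1,0.2,0]],"fingers":[0,0,0,0,0,0,0,0,0,0]}'
python3 -m handwheel '{"rot":[[0,0,0],[0,0,0],[0,0,0],[0,0,0],[0,0,0],[0,0,0],[0,0,0],[0,0,0],[0,0,0],[0,0,0]],"translation":[[-1,0.2,0],[-1,0.2,0],[-1,0.2,0],[-1,0.2,0],[-1,0.2,0],[-1,0.15,0],[-1,0.1,0],[-0.5,0,0],[-0.26,0,0],[0,0,0]],"fingers":[0,0,0,0,0,0,0,0,0,0]}'
python3 - <<'E'
from h import *
f=grab("wrist","w4")
i=cv2.imread("pics/w4.png");cv2.imwrite("pics/w4b.png",np.clip(cv2.resize(i,(800,600))*1.6,0,255).astype(np.uint8))
w=ld("w4");print([ (proj(w,X)/.7).round(0) for X in [(.5157,-.2091,.0335),(.6634,-.2206,.052)]])
E
```

```text
t: 14.25
tool_pos: [0.4784, 0.0675, 0.1993]
orientation: [180.0, 0.0, 85.5]
ft_force: [1.9, -0.2, -2.3]
finger_gap: 0.0092
grasp_force: 50.5
t: 15.25
tool_pos: [0.5039, -0.245, 0.1991]
orientation: [-180.0, -0.0, 85.4]
ft_force: [1.2, 0.9, -2.5]
finger_gap: 0.0094
grasp_force: 50.5
[array([418., 216.]), array([676., 220.])]
```

View pics/w4b.png

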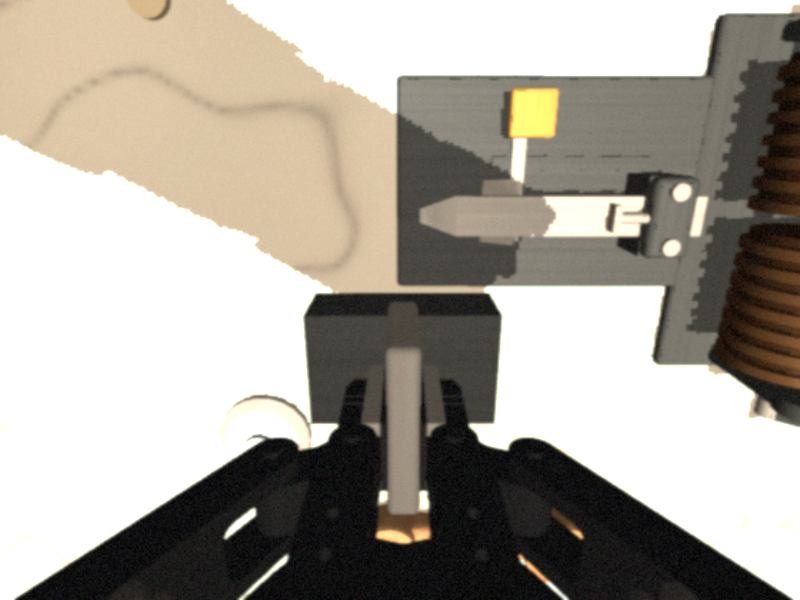

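The wrist view shows the blade hanging level with the shoe square. The scraper nose is at (421,216), the rail middle at v≈216 and the bolts at (676,220), which agrees with the earlier estimate to within 3 px.

```bash
python3 - <<'E'
from h import *
w=ld("w4")
for n,p,z in [("nose",(421,216),.0335),("railmid",(550,216),.037),("rail600",(600,216),.037),("bolts",(676.5,219.5),.052),("pad",(534,112),.044)]:
    print(n,ray(w,np.array(p)*.7,z).round(4))
n=ray(w,np.array((421,216))*.7,.0335)[:2];b=ray(w,np.array((676.5,219.5))*.7,.052)[:2]
u=(b-n)/np.linalg.norm(b-n);print("yaw",np.degrees(np.arctan2(u[1],u[0])),"d",np.linalg.norm(b-n)-.128)
t=np.array([.5039,-.245]);ps=np.radians(85.4)
for s in (-.055,.077+.0):
    g=n+u*s;D=g-t;print("goal",g.round(4),"units",(D@[np.cos(ps),np.sin(ps)]/.04).round(3),(D@[np.sin(ps),-np.cos(ps)]/.04).round(3))
E
```

```text
nose [ 0.5173 -0.2095  0.0335]
railmid [ 0.5953 -0.2152  0.037 ]
rail600 [ 0.6256 -0.2176  0.037 ]
bolts [ 0.6635 -0.2203  0.052 ]
pad [ 0.5832 -0.1555  0.044 ]
yaw -4.2123510000252775 d 0.018596429809034504
goal [ 0.4625 -0.2055] units 0.902 -1.111
goal [ 0.5941 -0.2152] units 0.924 2.189
```

```bash
python3 -m handwheel '{"rot":[[0,0,0],[0,0,0],[0,0,0],[0,0,0],[0,0,0],[0,0,0],[0,0,0],[0,0,0],[0,0,0],[0,0,0]],"translation":[[0.4,-0.5,0],[0.5,-0.61,0.2],[0,0,0.7],[0,0,0.8],[0,0,0.7],[0,0,0.4],[0,0,0.19],[0,0,0],[0,0,0],[0,0,0]],"fingers":[0,0,0,0,0,0,0,0,0,0]}'
python3 - <<'E'
from h import *
f=grab("wrist","w5");g=grab("scene","s5");h=grab("top","t5")
def c(i,x,y,w,hh):return cv2.resize(i[y:y+hh,x:x+w],(400,300),interpolation=cv2.INTER_CUBIC)
i=cv2.imread("pics/w5.png");a=np.vstack([cv2.resize(i,(400,300)),]);
b=c(cv2.imread("pics/s5.png"),165,140,100,75);d=c(cv2.imread("pics/t5.png"),310,160,80,60)
cv2.imwrite("pics/m5.png",np.clip(np.vstack([np.hstack([a,b]),np.hstack([d,c(i,140,80,280,210)])])*1.6,0,255).astype(np.uint8))
print((proj(f,(.5173,-.2095,.0335))/1.4).round())
E
```

```text
t: 16.3
tool_pos: [0.4632, -0.2051, 0.0807]
orientation: [179.9, 0.0, 85.5]
ft_force: [0.5, 0.1, -2.2]
finger_gap: 0.0093
grasp_force: 50.4
[270. 177.]
```

View pics/m5.png

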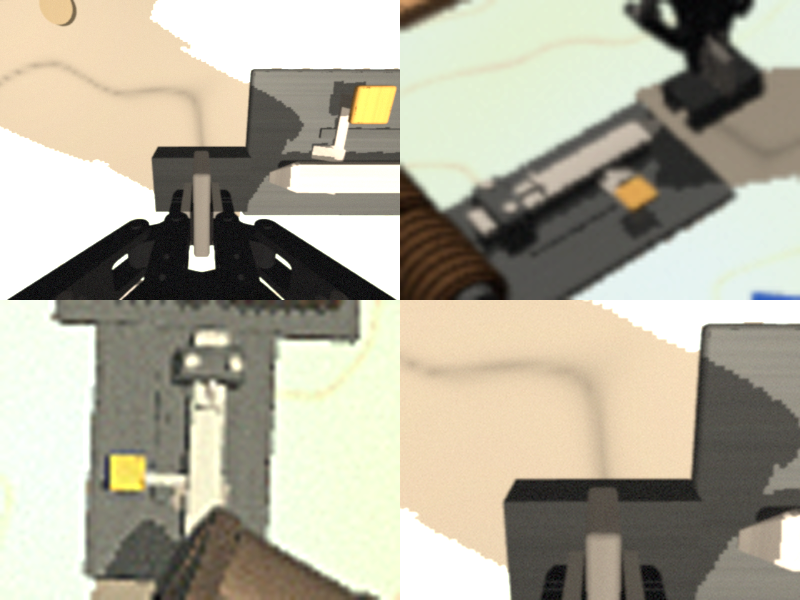

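The shoe is about 18 mm in front of the nose. Its top spans v 157–210 and the rail spans v 165–193 in the upper-left panel. I'll check the lateral fit numerically.

```bash
python3 - <<'E'
from h import *
w=ld("w5");i=cv2.imread("pics/w5.png")
g=cv2.cvtColor(i,cv2.COLOR_BGR2GRAY).astype(int)
print("col 230",g[190:310:1,230][:].tolist());print("rail 440",g[215:290,440].tolist());print("rail 520",g[215:290,520].tolist())
ps=np.radians(-4.5);lat=lambda X:-np.sin(ps)*X[0]+np.cos(ps)*X[1]
for n,p,z in [("shoe+",(230,219.8),.0473),("shoe-",(230,294),.0473),("rail+",(440,231),.037),("rail-",(440,270),.037),("nose",(274*1.4,177*1.4),.0335)]:
    X=ray(w,p,z);print(n,X.round(4),lat(X).round(4))
E
```

```text
col 230 [138, 137, 138, 137, 139, 137, 138, 139, 140, 138, 138, 136, 137, 138, 122, 76, 35, 25, 21, 24, 21, 21, 22, 26, 22, 26, 21, 17, 20, 22, 30, 44, 48, 44, 48, 49, 49, 51, 47, 47, 48, 52, 48, 47, 48, 46, 49, 50, 49, 50, 47, 50, 49, 51, 48, 49, 48, 45, 50, 46, 45, 44, 46, 43, 47, 46, 44, 48, 47, 47, 47, 47, 48, 46, 44, 47, 46, 45, 45, 46, 49, 49, 52, 48, 46, 44, 45, 44, 42, 44, 44, 50, 45, 44, 44, 48, 46, 47, 46, 45, 47, 48, 45, 42, 46, 57, 124, 202, 219, 220, 218, 217, 207, 187, 159, 132, 97, 76, 59, 28]
rail 440 [161, 148, 109, 91, 88, 89, 84, 66, 49, 38, 29, 42, 50, 53, 65, 113, 169, 182, 182, 181, 178, 176, 177, 175, 175, 176, 176, 178, 177, 178, 176, 178, 180, 184, 185, 186, 185, 185, 182, 185, 183, 184, 181, 181, 181, 182, 181, 182, 185, 183, 182, 185, 184, 185, 168, 114, 86, 85, 85, 88, 88, 87, 85, 86, 86, 85, 85, 88, 86, 88, 87, 84, 87, 84, 84]
rail 520 [46, 46, 45, 44, 49, 48, 48, 47, 45, 39, 33, 43, 47, 50, 59, 106, 164, 181, 181, 182, 178, 181, 177, 177, 175, 176, 176, 178, 176, 176, 179, 177, 179, 183, 182, 181, 182, 181, 177, 179, 180, 180, 180, 180, 179, 180, 179, 179, 180, 182, 182, 180, 182, 181, 165, 112, 84, 84, 84, 85, 84, 87, 84, 85, 83, 85, 82, 85, 82, 85, 84, 82, 85, 84, 82]
shoe+ [ 0.4382 -0.1805  0.0473] -0.1456
shoe- [ 0.4326 -0.2239  0.0473] -0.1893
rail+ [ 0.55   -0.1999  0.037 ] -0.1561
rail- [ 0.5519 -0.2243  0.037 ] -0.1803
nose [ 0.5205 -0.2095  0.0335] -0.168
```

```bash
python3 -m handwheel '{"rot":[[0,0,0],[0,0,0],[0,0,0],[0,0,0],[0,0,0],[0,0,0],[0,0,0],[0,0,0],[0,0,0],[0,0,0]],"translation":[[0,0.1,0],[0,0.1,0],[0,0.1,0],[0,0.1,0],[0,0.1,0],[0,0.1,0],[0,0.1,0],[0,0.1,0],[0,0,0],[0,0,0]],"fingers":[0,0,0,0,0,0,0,0,0,0]}'

```

```text
t: 17.45
tool_pos: [0.4946, -0.2076, 0.0796]
orientation: [-180.0, 0.0, 85.5]
ft_force: [0.5, 0.1, -2.7]
finger_gap: 0.0094
grasp_force: 50.5
```

```bash
python3 -m handwheel '{"rot":[[0,0,0],[0,0,0],[0,0,0],[0,0,0],[0,0,0],[0,0,0],[0,0,0],[0,0,0],[0,0,0],[0,0,0]],"translation":[[0,0.06,0],[0,0.06,0],[0,0.06,0],[0,0.06,0],[0,0.06,0],[0,0.06,0],[0,0,0],[0,0,0],[0,0,0],[0,0,0]],"fingers":[0,0,0,0,0,0,0,0,0,0]}'

```

```text
t: 18.45
tool_pos: [0.509, -0.2088, 0.0797]
orientation: [-180.0, 0.0, 85.5]
ft_force: [0.4, 0.1, -2.8]
finger_gap: 0.0095
grasp_force: 50.5
```

```bash
python3 -m handwheel '{"rot":[[0,0,0],[0,0,0],[0,0,0],[0,0,0],[0,0,0],[0,0,0],[0,0,0],[0,0,0],[0,0,0],[0,0,0]],"translation":[[0,0.1,0],[0,0.1,0],[0,0.1,0],[0,0.1,0],[0,0.1,0],[0,0.1,0],[0,0.1,0],[0,0.1,0],[0,0,0],[0,0,0]],"fingers":[0,0,0,0,0,0,0,0,0,0]}'

```

```text
t: 19.45
tool_pos: [0.5414, -0.2114, 0.0799]
orientation: [179.9, 0.0, 85.5]
ft_force: [0.6, 0.0, -1.1]
finger_gap: 0.0093
grasp_force: 50.6
```

```bash
python3 -m handwheel '{"rot":[[0,0,0],[0,0,0],[0,0,0],[0,0,0],[0,0,0],[0,0,0],[0,0,0],[0,0,0],[0,0,0],[0,0,0]],"translation":[[0,0.06,0],[0,0.06,0],[0,0.06,0],[0,0.06,0],[0,0.06,0],[0,0.06,0],[0,0.06,0],[0,0.06,0],[0,0,0],[0,0,0]],"fingers":[0,0,0,0,0,0,0,0,0,0]}'

```

```text
t: 20.45
tool_pos: [0.5604, -0.2129, 0.0798]
orientation: [179.9, 0.0, 85.5]
ft_force: [1.1, 0.9, -1.3]
finger_gap: 0.009
grasp_force: 50.7
```

```bash
python3 -m handwheel '{"rot":[[0,0,0],[0,0,0],[0,0,0],[0,0,0],[0,0,0],[0,0,0],[0,0,0],[0,0,0],[0,0,0],[0,0,0]],"translation":[[0,0.08,0],[0,0.08,0],[0,0.08,0],[0,0.08,0],[0,0.08,0],[0,0.08,0],[0,0.08,0],[0,0.08,0],[0,0.06,0],[0,0,0]],"fingers":[0,0,0,0,0,0,0,0,0,0]}'

```

```text
t: 21.45
tool_pos: [0.5884, -0.2151, 0.0797]
orientation: [180.0, 0.0, 85.5]
ft_force: [0.6, 0.6, -1.8]
finger_gap: 0.0091
grasp_force: 50.7
```

```bash
python3 -m handwheel '{"rot":[[0,0,0],[0,0,0],[0,0,0],[0,0,0],[0,0,0],[0,0,0],[0,0,0],[0,0,0],[0,0,0],[0,0,0]],"translation":[[0,0.05,0],[0,0.05,0],[0,0.05,0],[0,0.05,0],[0,0.05,0],[0,0.05,0],[0,0.05,0],[0,0.05,0],[0,0,0],[0,0,0]],"fingers":[0,0,0,0,0,0,0,0,0,0]}'

```

```text
t: 22.45
tool_pos: [0.6035, -0.2163, 0.0796]
orientation: [-179.9, -0.0, 85.5]
ft_force: [-5.5, -0.3, -0.8]
finger_gap: 0.0091
grasp_force: 50.7
```

```bash
python3 -m handwheel '{"rot":[[0,0,0],[0,0,0],[0,0,0],[0,0,0],[0,0,0],[0,0,0],[0,0,0],[0,0,0],[0,0,0],[0,0,0]],"translation":[[0,0.02,0],[0,0.02,0],[0,0.02,0],[0,0.02,0],[0,0.02,0],[0,0.02,0],[0,0.02,0],[0,0,0],[0,0,0],[0,0,0]],"fingers":[0,0,0,0,0,0,0,0,0,0]}'
python3 -c "
from h import *
grab('wrist','w6')"

```

```text
t: 23.45
tool_pos: [0.609, -0.2167, 0.0796]
orientation: [-179.9, -0.0, 85.5]
ft_force: [-5.8, -0.3, -0.0]
finger_gap: 0.0092
grasp_force: 50.7
```

```bash
python3 -m handwheel '{"rot":[[0,0,0],[0,0,0],[0,0,0],[0,0,0],[0,0,0],[0,0,0],[0,0,0],[0,0,0],[0,0,0],[0,0,0]],"translation":[[0,0.015,0],[0,0.015,0],[0,0.015,0],[0,0.015,0],[0,0,0],[0,0,0],[0,0,0],[0,0,0],[0,0,0],[0,0,0]],"fingers":[0,0,0,0,0,0,0,0,0,0]}'
python3 -c "
from h import *
grab('wrist','w7')"

```

```text
t: 24.5
tool_pos: [0.6113, -0.2169, 0.0796]
orientation: [-179.9, -0.0, 85.5]
ft_force: [-5.5, 0.3, -0.5]
finger_gap: 0.0091
grasp_force: 50.7
```

```bash
python3 -m handwheel '{"rot":[[0,0,0],[0,0,0],[0,0,0],[0,0,0],[0,0,0],[0,0,0],[0,0,0],[0,0,0],[0,0,0],[0,0,0]],"translation":[[0,0.012,0],[0,0.012,0],[0,0.012,0],[0,0,0],[0,0,0],[0,0,0],[0,0,0],[0,0,0],[0,0,0],[0,0,0]],"fingers":[0,0,0,0,0,0,0,0,0,0]}'
python3 -c "
from h import *
grab('wrist','w8')
a=[cv2.imread(f'pics/{n}.png').astype(int) for n in('w6','w7','w8')]
# yellow pad centroid
for i in a:
    m=((i[...,2]>120)&(i[...,0]<80)&(i[...,1]>90)).astype(np.uint8);n,l,s,c=cv2.connectedComponentsWithStats(m);k=1+s[1:,4].argmax();print(s[k],c[k].round(2))
"

```

```text
t: 25.55
tool_pos: [0.6127, -0.217, 0.0796]
orientation: [-179.9, -0.0, 85.5]
ft_force: [-7.3, 0.5, -0.3]
finger_gap: 0.0089
grasp_force: 50.8
[ 195  121   52   51 2408] [221.05 145.71]
[ 191  121   51   51 2407] [216.35 145.72]
[ 188  121   51   51 2411] [213.51 145.64]
```

```bash
cat > pad.py <<'E'
from h import *
from bench import r
i=r.grab_frame("wrist")["img"].astype(int)
m=((i[...,0]>120)&(i[...,2]<80)&(i[...,1]>90)).astype(np.uint8);n,l,s,c=cv2.connectedComponentsWithStats(m);k=1+s[1:,4].argmax();print(s[k],c[k].round(2))
E
python3 -m handwheel '{"rot":[[0,0,0],[0,0,0],[0,0,0],[0,0,0],[0,0,0],[0,0,0],[0,0,0],[0,0,0],[0,0,0],[0,0,0]],"translation":[[0,0.01,0],[0,0.01,0],[0,0.01,0],[0,0,0],[0,0,0],[0,0,0],[0,0,0],[0,0,0],[0,0,0],[0,0,0]],"fingers":[0,0,0,0,0,0,0,0,0,0]}'
python3 pad.py

```

```text
t: 26.6
tool_pos: [0.6141, -0.2171, 0.0795]
orientation: [-179.9, -0.0, 85.5]
ft_force: [-5.7, 0.5, 0.4]
finger_gap: 0.0092
grasp_force: 50.8
[ 182  122   53   52 2534] [208.91 146.94]
```

```bash
python3 - <<'E'
from h import *
f=grab("wrist","w9")
for z in (.044,.035): print(proj(f,(.583,-.1555,z)).round(1))
i=cv2.imread("pics/w9.png");j=cv2.imread("pics/w8.png")
c=lambda k:cv2.resize(k[90:300,120:400],(400,300))
k=cv2.imread("pics/w5.png")
cv2.imwrite("pics/m9.png",np.clip(np.hstack([c(j),c(i)])*1.6,0,255).astype(np.uint8))
E
```

```text
[208.3 147.1]
[212.2 144.4]
```

View pics/m9.png

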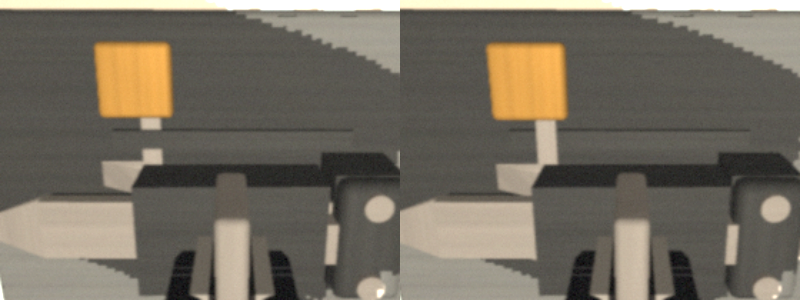

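The pad has jumped to its up position; its image point matches z = 44 mm, and it clicked behind the shoe. Now I lower slightly, let go and lift clear.

```bash
python3 -m handwheel '{"rot":[[0,0,0],[0,0,0],[0,0,0],[0,0,0],[0,0,0],[0,0,0],[0,0,0],[0,0,0],[0,0,0],[0,0,0]],"translation":[[0,0,0.015],[0,0,0.01],[0,0,0],[0,0,0],[0,0,0],[0,0,0],[0,0,0],[0,0,0],[0,0,0],[0,0,0]],"fingers":[0,0,0,0.15,0.25,0.35,0.35,0.35,0.35,0.35]}'
python3 -m handwheel '{"rot":[[0,0,0],[0,0,0],[0,0,0],[0,0,0],[0,0,0],[0,0,0],[0,0,0],[0,0,0],[0,0,0],[0,0,0]],"translation":[[0,0,-0.1],[0,0,-0.3],[0,0,-0.5],[0,0,-0.8],[0,0,-0.8],[0,0,-0.5],[0,0,0],[0,0,0],[0,0,0],[0,0,0]],"fingers":[0.35,0.35,0.35,0.35,0.35,0.35,0.35,0.35,0.35,0.35]}'
python3 - <<'E'
from h import *
f=grab("wrist","w10");s=grab("scene","s10");t=grab("top","t10")
for z in (.044,.035): print(proj(f,(.583,-.1555,z)).round(1))
i=[cv2.imread(f"pics/{n}.png") for n in("w10","s10")]
cv2.imwrite("pics/m10.png",np.clip(np.hstack([cv2.resize(k,(400,300)) for k in i])*1.6,0,255).astype(np.uint8))
E
python3 pad.py
```

```text
t: 27.7
tool_pos: [0.6146, -0.2172, 0.0787]
orientation: [180.0, 0.0, 85.5]
ft_force: [-0.6, -0.5, 0.6]
finger_gap: 0.0299
grasp_force: 0.0
t: 28.7
tool_pos: [0.6142, -0.217, 0.1977]
orientation: [-179.9, -0.0, 85.5]
ft_force: [0.3, 0.0, 0.6]
finger_gap: 0.0301
grasp_force: 0.0
[239.2 126.2]
[240.5 125.3]
[225 112  30  31 857] [239.44 126.3 ]
```

View pics/m10.png

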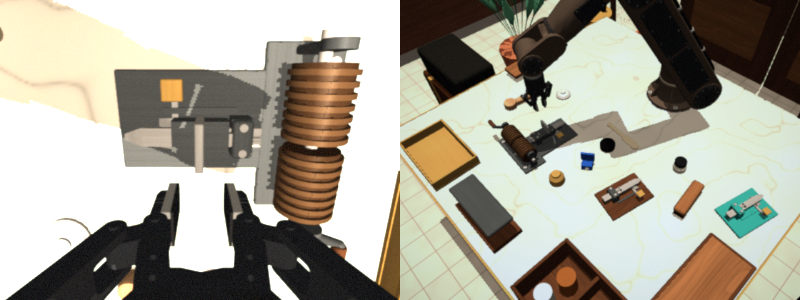

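The blade sits on the scraper's rail against the plunger block with the catch up. The gripper is clear and the other things are where they were.

```bash
python3 -c "
from bench import r
print(r.close_job())"
```

```text
the job is handed in; nothing more can be done
None
```

The blade is off the stand and clicked home on the boot scraper's rail, held blade upward by the catch; I let go and handed the job in at about 29 s.

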